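# Push the printing roller up the bench-hook ramp to its stop

## Robot

A 7-joint arm with a two-finger parallel gripper is mounted at the origin on the work surface. World frame = base frame: x ahead of the robot, y to its left, z up, the work surface at z = 0. Lengths are in m, angles in rad, forces in N, time in s.
With the tool pointing down it reaches from about 0.425 to 0.825 m from the base axis. Payload 3.6 kg.
Tool frame: the origin (TCP) lies midway between the tips of the shut fingers; the grasp point (between the pads) lies 19 mm behind it (env.grasp_offset is the distance from the TCP to the grasp point, in m); z points along the fingers, y is the line along which they close (so a half turn about z gives the same grasp; the last joint's range is limited). The gripper opens to 93 mm and grips with 3 to 60 N. Pads are 15 mm wide; open, the fingers measure 128 mm over their backs; the gripper's body (75 mm by 188 mm) begins 65 mm behind the grasp point.
Start: joints at [1.252, 0.615, -0.013, 1.423, 0.008, 1.103, -0.04], TCP at [0.188, -0.622, 0.219] pointing down, gripper open.
Joint ranges: [-3.12, 3.12], [-0.3, 2.06], [-1.34, 1.32], [0.26, 2.42], [-1.36, 4.5], [0.01, 1.98], [-2.84, 2.84]. Speed limits (rad/s): [2.79, 2.79, 3.14, 3.14, 3.14, 3.14, 3.14].

## Interface

Orientations are given as a unit quaternion [x, y, z, w].
In Python, from cell import env, cams gives the robot as it stands. The module is installed in compiled form; this text tells all that it offers.
- The arm moves only by the tool step_arm, never from a script. Its argument "deltas" is a list that holds one entry, the list of rows, each a list of 6 numbers: the shift along the world's x, y, z as a fraction of full scale, then the turn, a rotation vector about the world's x, y, z as a fraction of full scale. A call has 1 to 10 rows; each row is the pose to reach, as a shift and turn from the pose commanded when the call began, turning the shorter way round; what a row does not reach only later rows make up. Full scale, the value 1, is 200 mm for a shift and 180 degrees for a turn. A row lasts 1/8 s, in which the tool goes at most 62.5 mm and 10.7 degrees, less where a joint would pass 70% of its speed; a pose out of reach is approached as far as the arm can. A call with a number of a shift or a turn outside -1 to 1 is refused whole. A call with a gripper value outside its range is refused whole. "grip" is the closure, from 0 (fully open) to 1 (shut), set as the call begins (left out, the last holds). The fingers move at their own pace and stop on an object; "grip_force" is the grip in N (left out, the last holds). Time passes only in rows, so rows that repeat a pose let the fingers close. It gives the time, the measured TCP pose, the force, the opening and the grip force at its end, in the units of the state.
- env.read_state(): the state, without advancing time (a new reading comes with each control period).
- cams.grab_frame(name): name is "scene" or "top" or "wrist"; returns the picture (384x512x3 uint8, red, green, blue); there is no depth.
- cams.camera_model(name): a dict with "fx", "fy", "cx", "cy" (pixels), "camera_from_world" (4x4, takes a point from world to camera coordinates). Camera axes: x right, y up, looking along -z (the intrinsics and any distortion apply to the point x, -y, -z); pixel columns grow to the right and rows downward; lengths in m; the calibration is good to about 2 mm. A picture is of the moment at which its call begins: read the wrist's pose just before it. camera_model takes no time and is no camera call; for the wrist camera it gives the pose at the moment of the call.
- env.sign_off(): hands the job in; it is judged then, once.
The state is a dict: "t": time; "q": joint angles; "joint_velocities": joint speeds; "tau": joint torques, N m; "tcp_pos": TCP position; "eef_rot": TCP orientation; "ft_force": force on the tool from outside, world axes, zero at the start; "ft_torque": the same for the moment, N m; "gripper_width": opening from 0.0 (shut) to 1.0 (fully open); "grip_force": force on a finger pad.
Only numpy, scipy, OpenCV 4.12 (cv2) and the standard library are available. Lean on these libraries where they do the work, as an engineer would, in place of code of your own. Each camera call takes 0.05 s, during which the arm holds its last target. There are 200 camera calls.

## Task

With your fingertips, gently push the loose printing roller up the ramp of the bench hook, over the crest, until it lies at rest in the shallow hollow square against the dark stop cleat, and then take the fingers away. Keep behind it all the way at a slow steady pace so that it never gets away from you and rolls back or shoots ahead, and do not pinch it, lift it or leave it skewed. Leave the pigment dish, guide block, bone folder and brush alone.

Things in the scene. Friction and masses are not known exactly. Their poses are not given: they have to be found in the camera images.
- worktable: Low keyaki table, 400 x 740 mm, top 120 mm high, with the bench hook fixed to it; never moves. Origin at its centre on the work surface (z = 0); x from the front edge near the robot to the back, up the ramp; z up. The hook is 200 mm wide, centred on y = 0, no side rails; its level shelf runs from x -188 to -50 at height 132, behind a front batten (x -200 to -188, top 140).
- ramp_foot (a point): Middle of the line where the level shelf meets the ramp, on the surface: worktable x -50, height 132 mm. The ramp rises straight from here to the crest.
- ramp_crest (a point): Middle of the ramp's crest line, on the surface: worktable x 80, height 150 mm. Past it the hollow sinks straight, 4 mm over 45 mm, to the cleat, so a roller past the crest rolls to the cleat by itself and stays there.
- cleat_face (a point): Middle of the stop cleat's face that looks down the ramp: worktable x 125 mm, 14 mm above the bottom of the hollow (146). The cleat is 25 mm thick, 200 mm wide, top at 180 mm.
- roller: Loose smooth lacquered dark roller, brass ends, 44 mm diameter, 120 mm long, plus a 12 mm thick journal 10 mm long at each end; about 0.3 kg. Origin at its centre; its y axis is the roller's axis (x, z turn as it rolls). Starts skewed across the level shelf; rolls freely. Seated against the cleat its centre is at worktable x 103, height 170 mm.
- dish: pewter pigment dish, 90 mm across, 22 mm high, on the table beside the hook; origin under its centre
- guide_block: boxwood registration guide block, 70 x 50 x 34 mm, on the table beside the hook; origin under its centre
- bone_folder: ivory-toned bone folder, 152 x 22 x 5 mm, flat on the table beside the hook; origin under its centre, length along its x
- brush: flat horsehair brush with brass cap, 145 x 34 x 14 mm, flat on the table beside the hook; origin under its middle part, length along its x
Mind the look-alikes: they are no part of the job. Leave any red look-alike of the roller alone.

How it is judged:
By the outcome, as a careful person would: the job done as asked, in the order asked, and still so for the second after the job is handed in, with the robot touching nothing.
It also fails if it takes over 40 s, if anything falls off the work surface, if the arm or the gripper's body presses on something with over 40 N, if the wrist force passes 120 N, or if a joint passes its speed limit or range.

## Working session

There is one attempt and no reset: what is moved stays moved. The work goes in short steps, Python scripts to look and compute and a tool call to move; the robot and the scene stay as the last step left them, time stands still between calls to the robot, and variables do not carry over. Pictures are saved under pics/ and viewed, at most 10 in all, crops included, and the job is handed in when it is done.

Besides the shell and the picture viewer there is one more tool, called in YAML: its name, and indented under it one key for each argument. step_arm: Moves the arm, as the interface text tells. Its arguments: {"type":"object","properties":{"deltas":{"type":"array","items":{"type":"array","items":{"type":"array","items":{"type":"number"}}}},"grip":{"type":"number"},"grip_force":{"type":"number"}},"required":["deltas"]}

```bash
mkdir -p pics
python3 - <<'E'
from cell import env,cams
import cv2,numpy as np
for n in("scene","top"):
    im=cams.grab_frame(n);cv2.imwrite(f"pics/{n}0.png",im[:,:,::-1]);m=cams.camera_model(n)
    print(n,m["fx"],m["fy"],m["cx"],m["cy"],[k for k in m]);print(np.round(m["camera_from_world"],4))
s=env.read_state();print(s["t"],s["tcp_pos"],s["eef_rot"],s["gripper_width"])
E
```

```text
scene 457.79602532972694 457.79602532972694 255.4231480829132 201.2473569085991 ['fx', 'fy', 'cx', 'cy', 'camera_from_world']
[[-0.2147  0.9766  0.0091  0.1275]
 [-0.7151 -0.1636  0.6796  0.2934]
 [ 0.6652  0.1394  0.7335 -1.8065]
 [ 0.      0.      0.      1.    ]]
top 348.80319336640304 348.80319336640304 256.7337359602115 191.32812235539996 ['fx', 'fy', 'cx', 'cy', 'camera_from_world']
[[-0.0012 -0.9999 -0.0124 -0.0218]
 [ 0.9845 -0.0033  0.1752 -0.5357]
 [-0.1753 -0.012   0.9844 -1.1178]
 [ 0.      0.      0.      1.    ]]
0.1 [ 0.18739554 -0.62167907  0.21761146] [ 9.89295791e-01  1.45919631e-01 -2.09613865e-04 -1.12060442e-03] 1.0048204450948528
```

View pics/scene0.png

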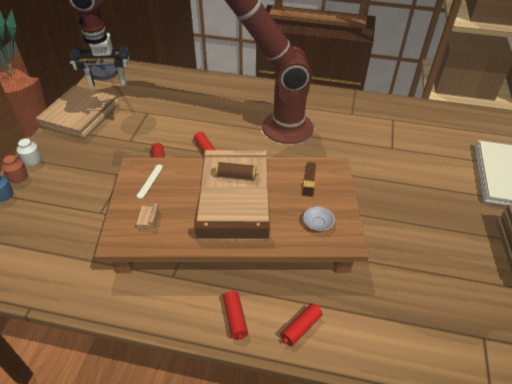

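View pics/top0.png

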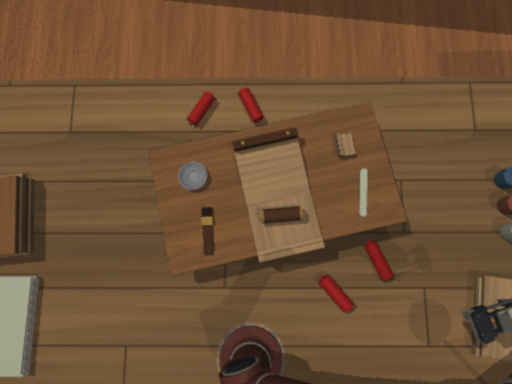

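The top view shows one dark roller with brass ends at (282,214); in the scene view it is at (236,171). The possible mix-ups are the red rollers in the top view at (201,108), (250,105), (379,260) and (336,293), and the dark brush at (207,230). I choose the dark one on the hook's shelf and will check it in a close crop.

```bash
cat > h.py <<'E'
from cell import env,cams
import cv2,numpy as np
def ray(m,px,z):
    T=np.array(m["camera_from_world"]);R=T[:3,:3];c=-R.T@T[:3,3]
    d=R.T@np.array([(px[0]-m["cx"])/m["fx"],-(px[1]-m["cy"])/m["fy"],-1])
    return c+d*(z-c[2])/d[2]
def proj(m,p):
    q=np.array(m["camera_from_world"])@np.append(p,1)
    return np.array([m["cx"]-m["fx"]*q[0]/q[2],m["cy"]+m["fy"]*q[1]/q[2]])
E
python3 - <<'E'
from h import *
m=cams.camera_model("top")
C=[ray(m,p,.12) for p in((170,273),(406,220),(371,103),(149,150))]  # front-left,front-right,back-right,back-left
for c in C:print(c.round(4))
C=np.array(C);ctr=C.mean(0);f=C[[2,3]].mean(0)-C[[0,1]].mean(0);l=C[[0,3]].mean(0)-C[[1,2]].mean(0)
print(ctr,np.linalg.norm(f),np.linalg.norm(l),np.degrees(np.arctan2(f[1],f[0])),np.degrees(np.arctan2(-l[0],l[1])))
for a,b in(((262,215),(304,213)),):
    A,B=ray(m,a,.154),ray(m,b,.154);print("roller",A,B,np.linalg.norm(A-B))
im=cv2.imread("pics/top0.png")[115:270,225:335];cv2.imwrite("pics/crop.png",cv2.resize(im,None,fx=3.8,fy=3.8,interpolation=cv2.INTER_CUBIC))
E
```

```text
[0.2737 0.2377 0.12  ]
[ 0.4318 -0.4815  0.12  ]
[ 0.814  -0.3969  0.12  ]
[0.6585 0.3216 0.12  ]
[ 0.544517   -0.07977792  0.12      ] 0.392634247868475 0.7357356586428393 12.393485236848845 12.304898408758076
roller [ 0.44462993 -0.03994825  0.154     ] [ 0.45031409 -0.16556161  0.154     ] 0.12574190604380736
```

View pics/crop.png

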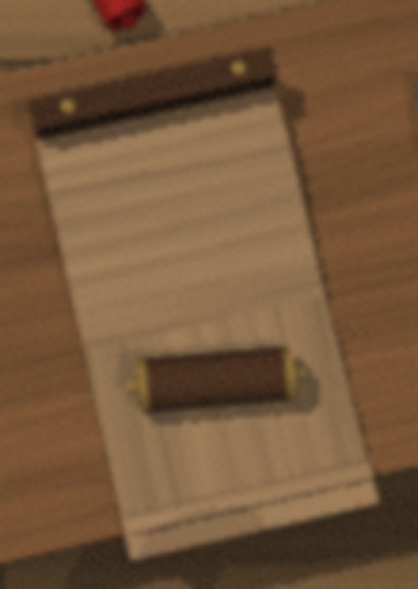

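The close crop confirms the dark lacquered roller with brass journals, at crop (217,380), or top (282,215). It lies skewed on the shelf between the batten and the ramp foot. I'll now move to hover behind it.

step_arm:
  deltas:
    - [[0.08,0.18,0.03,0,0,-0.005],[0.16,0.38,0.06,0,0,-0.01],[0.24,0.58,0.1,0,0,-0.015],[0.32,0.78,0.1,0,0,-0.02],[0.4,0.98,0.1,0,0,-0.025]]
  grip: 0.2

```text
t: 0.72
tcp_pos: [0.268, -0.4247, 0.2384]
eef_rot: [0.994, 0.107, -0.0, -0.0]
ft_force: [0.1, 0.2, 0.7]
gripper_width: 0.803
grip_force: 0.0
```

step_arm:
  deltas:
    - [[0.1,0.2,0,0,0,0],[0.22,0.44,0,0,0,0],[0.35,0.68,0,0,0,0],[0.5,0.92,0,0,0,0],[0.6,1.0,0,0,0,0],[0.7,1.0,0,0,0,0]]

```text
t: 1.48
tcp_pos: [0.4082, -0.2241, 0.2385]
eef_rot: [0.994, 0.109, -0.0, -0.001]
ft_force: [-0.2, -0.8, -0.3]
gripper_width: 0.802
grip_force: 0.0
```

step_arm:
  deltas:
    - [[0.05,0.3,0,0,0,0],[0.05,0.59,0,0,0,0],[0.05,0.59,0,0,0,0]]

```text
t: 1.85
tcp_pos: [0.4175, -0.1033, 0.2385]
eef_rot: [0.994, 0.112, -0.0, -0.001]
ft_force: [0.1, -0.7, 0.6]
gripper_width: 0.798
grip_force: 0.0
```

Run:
```python
from h import *
s=env.read_state();print(s["t"],s["tcp_pos"],s["eef_rot"],s["gripper_width"],s["q"],s["ft_force"])
m=cams.camera_model("wrist");im=cams.grab_frame("wrist");cv2.imwrite("pics/w1.png",im[:,:,::-1])
c=np.array([.5445,-.0798]);th=np.radians(12.35);R=np.array([[np.cos(th),-np.sin(th)],[np.sin(th),np.cos(th)]])
for p in((-.05,.1,.132),(-.05,-.1,.132),(-.188,.1,.14),(-.1,0,.154),(-.1,.06,.154)):print(p,proj(m,np.append(c+R@p[:2],p[2])))
```

```text
1.85 [ 0.41746364 -0.10330855  0.23849211] [ 9.93713666e-01  1.11945332e-01 -2.94933887e-04 -1.14258343e-03] 0.7983146286127968 [ 0.32382647  0.25803711 -0.16505461  1.98326404  0.05072936  0.90546489
 -1.21367445] [ 0.11378259 -0.71986684  0.61708687]
(-0.05, 0.1, 0.132) [139.19081464  97.56078458]
(-0.05, -0.1, 0.132) [384.05905572  99.98559828]
(-0.188, 0.1, 0.14) [150.34042089 255.30726121]
(-0.1, 0, 0.154) [261.15124859 164.26233462]
(-0.1, 0.06, 0.154) [185.66369812 163.52661561]
```

View pics/w1.png

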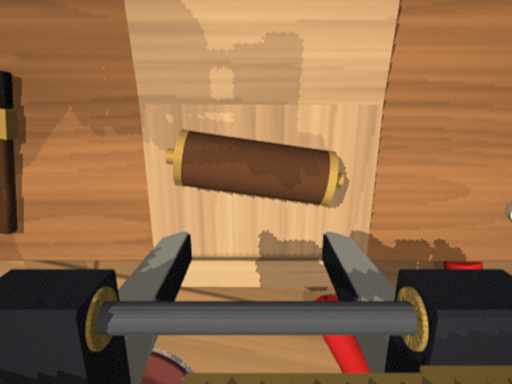

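The wrist view shows the roller from its left journal tip (167,156) to its right one (346,181). The ramp-foot line runs at row 104, x 145 to 381, and the batten edge is near row 258.

Run:
```python
from h import *
m=cams.camera_model("wrist");s=env.read_state();print(s["tcp_pos"])
L,Rr=ray(m,(145,103),.132),ray(m,(381,105),.132);d=L-Rr
print("foot",L,Rr,np.linalg.norm(d),np.degrees(np.arctan2(-d[0],d[1])))
A,B=ray(m,(167,156),.154),ray(m,(346,181),.154);d=A-B
print("rol",(A+B)/2,np.linalg.norm(d),np.degrees(np.arctan2(-d[0],d[1])))
th=np.radians(12.35);R=np.array([[np.cos(th),-np.sin(th)],[np.sin(th),np.cos(th)]])
print("table origin from foot",((L+Rr)/2)[:2]+R@[.05,0]); f=((L+Rr)/2)[:2]
print("rol rel table",R.T@(((A+B)/2)[:2]-f)-[.05,0])
b1,b2=ray(m,(192,258),.14),ray(m,(322,258),.14);print("batten rear",R.T@(b1[:2]-f),R.T@(b2[:2]-f))
print("tcp rel",R.T@(s["tcp_pos"][:2]-f)-[.05,0])
```

```text
[ 0.41742374 -0.1064241   0.23850979]
foot [ 0.47162696 -0.00162339  0.132     ] [ 0.51235223 -0.19093011  0.132     ] 0.1936377579619915 12.140915617206815
rol [ 0.44273792 -0.102571    0.154     ] 0.14430729239854181 4.52666955592647
table origin from foot [ 0.54083256 -0.0855826 ]
rol rel table [-0.09945819  0.0043855 ]
batten rear [-0.13587702  0.06392114] [-0.13533534 -0.05524199]
tcp rel [-0.1250107   0.00603583]
```

step_arm:
  deltas:
    - [[-0.075,-0.025,0,0,0,0],[-0.075,-0.025,-0.15,0,0,0],[-0.075,-0.025,-0.28,0,0,0],[-0.075,-0.025,-0.38,0,0,0],[-0.075,-0.025,-0.44,0,0,0],[-0.075,-0.025,-0.475,0,0,0],[-0.075,-0.025,-0.475,0,0,0]]

```text
t: 2.78
tcp_pos: [0.4024, -0.1138, 0.1436]
eef_rot: [0.994, 0.106, -0.0, 0.0]
ft_force: [0.6, 0.7, 0.2]
gripper_width: 0.798
grip_force: 0.0
```

```bash
cat >> h.py <<'E'
O=np.array([.5415,-.083]);th=np.radians(12.3);RT=np.array([[np.cos(th),-np.sin(th)],[np.sin(th),np.cos(th)]])
def tab(p):return (RT.T@(np.asarray(p)[:2]-O)).round(4)
def look(n):
    s=env.read_state();print(s["t"],"tcp tab",tab(s["tcp_pos"]),s["tcp_pos"][2].round(4),s["eef_rot"].round(3),"F",s["ft_force"].round(1),"q",s["q"].round(2))
    m=cams.camera_model("wrist");w=cams.grab_frame("wrist")[:,:,::-1];t=cams.grab_frame("top")[:,:,::-1]
    t=cv2.resize(t[115:270,225:335],(272,384),interpolation=cv2.INTER_CUBIC);cv2.imwrite(f"pics/{n}.png",np.hstack([w,t]));return m
E
python3 -c "
from h import *
look('w2')"
```

```text
2.775 tcp tab [-0.1424 -0.0005] 0.1436 [ 0.994  0.106 -0.     0.   ] F [0.6 0.7 0.2] q [ 0.33  0.38 -0.14  2.15  0.09  0.62 -1.23]
```

View pics/w2.png

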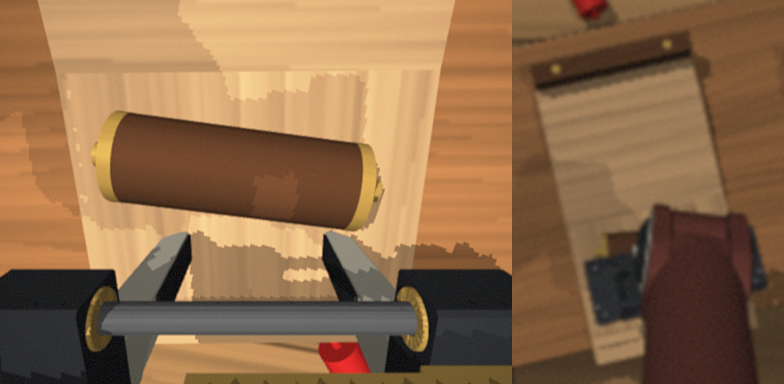

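Both fingers are behind the roller, which is at wrist (238,170) and sits slightly left of the tool's middle (257). I'll turn to match its skew, touch it with both fingers, then square it as I push.

step_arm:
  deltas:
    - [[0.0,0.006,0,0,0,-0.011],[-0.002,0.013,0,0,0,-0.022],[-0.004,0.02,0,0,0,-0.033],[-0.004,0.02,0,0,0,-0.043],[0.006,0.022,0,0,0,-0.043],[0.016,0.024,0,0,0,-0.043],[0.026,0.026,0,0,0,-0.043],[0.036,0.028,0,0,0,-0.043],[0.046,0.03,0,0,0,-0.043]]

```text
t: 4.0
tcp_pos: [0.412, -0.1073, 0.1436]
eef_rot: [0.999, 0.04, 0.0, -0.0]
ft_force: [0.1, -0.3, -0.3]
gripper_width: 0.797
grip_force: 0.0
```

```bash
python3 -c "
from h import *
look('w3')"
```

```text
4.0 tcp tab [-0.1317  0.0039] 0.1436 [ 0.999  0.04   0.    -0.   ] F [ 0.1 -0.3 -0.3] q [ 0.28  0.39 -0.1   2.13  0.07  0.62 -1.36]
```

View pics/w3.png

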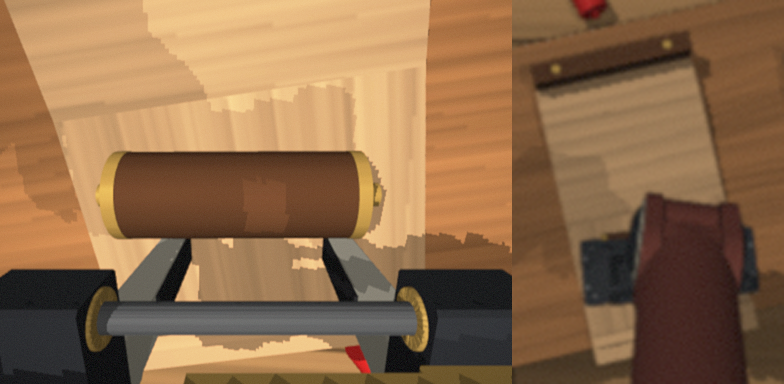

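Wrist view: the roller is now parallel to the fingers (roller mid (240,195), fingertips at (178,240) and (335,240)), with a gap of a few mm. I'll start the contact and begin squaring it.

step_arm:
  deltas:
    - [[0.009,0.005,0,0,0,0],[0.018,0.01,0,0,0,0],[0.027,0.015,0,0,0,0],[0.037,0.016,0,0,0,0.0043],[0.047,0.017,0,0,0,0.0086],[0.057,0.018,0,0,0,0.013],[0.067,0.019,0,0,0,0.0173],[0.077,0.02,0,0,0,0.0216],[0.087,0.0215,0,0,0,0.026],[0.097,0.023,0,0,0,0.03]]

```text
t: 5.35
tcp_pos: [0.4314, -0.1027, 0.1436]
eef_rot: [0.996, 0.087, 0.0, -0.0]
ft_force: [0.4, 0.3, 1.4]
gripper_width: 0.8
grip_force: 0.1
```

step_arm:
  deltas:
    - [[0.01,0.0016,0,0,0,0.0043],[0.02,0.0034,0,0,0,0.0086],[0.03,0.0054,0,0,0,0.013],[0.04,0.0075,0,0,0,0.013],[0.05,0.01,0,0,0,0.013]]

```text
t: 5.98
tcp_pos: [0.4413, -0.1007, 0.1436]
eef_rot: [0.994, 0.107, -0.0, -0.0]
ft_force: [-0.5, 0.7, -0.8]
gripper_width: 0.805
grip_force: 0.1
```

```bash
python3 -c "
from h import *
look('w4')"
```

```text
5.975 tcp tab [-0.1017  0.0041] 0.1436 [ 0.994  0.107 -0.    -0.   ] F [-0.5  0.7 -0.8] q [ 0.28  0.43 -0.14  2.06  0.09  0.66 -1.28]
```

View pics/w4.png

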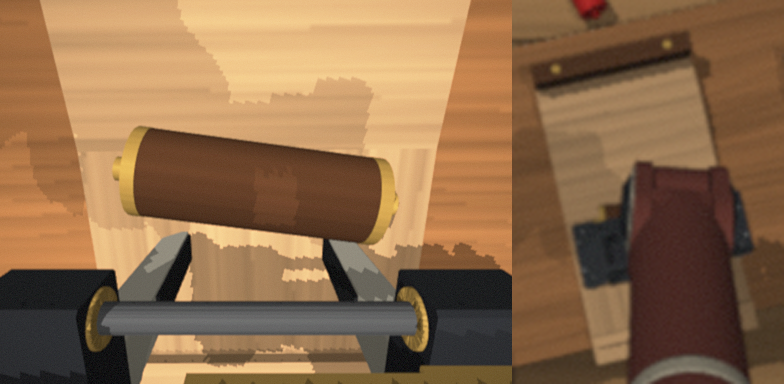

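The roller rolled on along its own normal without turning and still has about 7° of skew (left end (130,170), right end (385,200)). Only the right finger is in contact. Gravity on the ramp should swing it back onto the left finger, and otherwise the cleat will square it. I'll track the skew numerically from here.

```bash
cat >> h.py <<'E'
def hgt(x): return .132 if x<-.05 else .132+.018*(x+.05)/.13 if x<.08 else .15-.004*(x-.08)/.045
def meas(im=None,v=True):
    s=env.read_state();m=cams.camera_model("wrist")
    if im is None: im=cams.grab_frame("wrist")[:,:,::-1]
    im=np.ascontiguousarray(im);hs=cv2.cvtColor(im,cv2.COLOR_BGR2HSV)
    k=((hs[...,2]<150)&(hs[...,1]>110)&(hs[...,0]<16)).astype(np.uint8);k[262:]=0;k[:,:60]=0;k[:,460:]=0
    k=cv2.morphologyEx(k,cv2.MORPH_OPEN,np.ones((9,9)))
    cs,_=cv2.findContours(k,0,2);c=max(cs,key=lambda c:cv2.contourArea(c)*(abs(c[:,0,0].mean()-256)<80));r=cv2.minAreaRect(c)
    b=cv2.boxPoints(r);b=b[np.argsort(b[:,0])];L=b[:2].mean(0);R_=b[2:].mean(0)
    z=.154
    for _ in range(3):
        A,B=tab(ray(m,L,z)),tab(ray(m,R_,z));z=hgt((A+B)[0]/2)+.022
    d=A-B
    print("t",round(s["t"],2),"tcp",tab(s["tcp_pos"]),round(s["tcp_pos"][2],4),"F",s["ft_force"].round(1),"| px",L.round(),R_.round(),"roller",((A+B)/2).round(4),"len",np.linalg.norm(d).round(3),"skew",np.degrees(np.arctan2(-d[0],d[1])).round(1),"gap",(((A+B)/2)-tab(s["tcp_pos"])).round(4))
E
python3 -c "
from h import *
meas(cv2.imread('pics/w4.png')[:,:512])"
```

```text
t 6.08 tcp [-0.1014  0.0041] 0.1437 F [ 0.1 -0.1  0.7] | px [134. 170.] [379. 202.] roller [-0.0656  0.002 ] len 0.125 skew -7.7 gap [ 0.0358 -0.0021]
```

step_arm:
  deltas:
    - [[0.0124,0.0018,0,0,0,0],[0.0248,0.0036,0,0,0,0],[0.0372,0.0054,0,0,0,0],[0.0496,0.0072,0,0,0,0],[0.062,0.009,0,0,0,0],[0.0744,0.0108,0.0017,0,0,0],[0.0868,0.0126,0.0034,0,0,0],[0.0992,0.0144,0.0051,0,0,0],[0.1116,0.0162,0.0068,0,0,0],[0.124,0.018,0.0085,0,0,0]]

```text
t: 7.32
tcp_pos: [0.4659, -0.0972, 0.1453]
eef_rot: [0.994, 0.107, -0.0, 0.0]
ft_force: [-1.7, 0.1, 0.6]
gripper_width: 0.798
grip_force: 0.6
```

```bash
python3 -c "
from h import *
meas()"
```

```text
t 7.33 tcp [-0.0769  0.0022] 0.1453 F [-1.7  0.1  0.6] | px [138. 179.] [382. 199.] roller [-0.0427 -0.0013] len 0.124 skew -5.1 gap [ 0.0342 -0.0035]
```

The ramp is squaring it: skew has dropped from −7.7° to −5.1°. I'll continue.

step_arm:
  deltas:
    - [[0.0124,0.0018,0.0017,0,0,0],[0.0248,0.0036,0.0034,0,0,0],[0.0372,0.0054,0.0052,0,0,0],[0.0496,0.0072,0.0069,0,0,0],[0.062,0.009,0.0086,0,0,0],[0.0744,0.0112,0.0104,0,0,0],[0.0868,0.0134,0.0121,0,0,0],[0.0992,0.0158,0.0138,0,0,0],[0.1116,0.0184,0.0156,0,0,0],[0.124,0.021,0.0173,0,0,0]]

```text
t: 8.62
tcp_pos: [0.491, -0.0928, 0.1488]
eef_rot: [0.994, 0.107, -0.0, -0.0]
ft_force: [-1.9, -0.4, 1.3]
gripper_width: 0.8
grip_force: 0.8
```

```bash
python3 -c "
from h import *
meas()"
```

```text
t 8.62 tcp [-0.0514  0.0012] 0.1488 F [-1.9 -0.4  1.3] | px [136. 199.] [377. 199.] roller [-0.0228  0.0002] len 0.124 skew 0.0 gap [ 0.0286 -0.001 ]
```

It is square now and resting on both fingers. I'll push straight up the ramp.

step_arm:
  deltas:
    - [[0.0122,0.0027,0.0017,0,0,0],[0.0244,0.0053,0.0035,0,0,0],[0.0366,0.008,0.0052,0,0,0],[0.0489,0.0107,0.0069,0,0,0],[0.0611,0.0133,0.0087,0,0,0],[0.0733,0.016,0.0104,0,0,0],[0.0855,0.0186,0.0121,0,0,0],[0.0977,0.0213,0.0138,0,0,0],[0.11,0.024,0.0156,0,0,0],[0.1221,0.0266,0.0173,0,0,0]]

```text
t: 9.93
tcp_pos: [0.5154, -0.0876, 0.1523]
eef_rot: [0.994, 0.107, 0.0, -0.0]
ft_force: [-1.8, -0.4, 1.0]
gripper_width: 0.798
grip_force: 0.8
```

step_arm:
  deltas:
    - [[0.0122,0.0027,0.0017,0,0,0],[0.0244,0.0053,0.0035,0,0,0],[0.0366,0.008,0.0052,0,0,0],[0.0489,0.0107,0.0069,0,0,0],[0.0611,0.0133,0.0087,0,0,0],[0.0733,0.016,0.0104,0,0,0],[0.0855,0.0186,0.0121,0,0,0],[0.0977,0.0213,0.0138,0,0,0],[0.11,0.024,0.0156,0,0,0],[0.1221,0.0266,0.0173,0,0,0]]

```text
t: 11.18
tcp_pos: [0.5398, -0.0822, 0.1557]
eef_rot: [0.994, 0.107, 0.0, -0.0]
ft_force: [-1.7, 0.0, 1.2]
gripper_width: 0.801
grip_force: 0.8
```

```bash
python3 -c "
from h import *
meas()"
```

```text
t 11.18 tcp [-0.0015  0.0011] 0.1557 F [-1.7  0.   1.2] | px [136. 199.] [377. 199.] roller [0.0272 0.0002] len 0.124 skew 0.0 gap [ 0.0288 -0.0009]
```

step_arm:
  deltas:
    - [[0.0122,0.0027,0.0017,0,0,0],[0.0244,0.0053,0.0035,0,0,0],[0.0366,0.008,0.0052,0,0,0],[0.0489,0.0107,0.0069,0,0,0],[0.0611,0.0133,0.0087,0,0,0],[0.0733,0.016,0.0104,0,0,0],[0.0855,0.0186,0.0121,0,0,0],[0.0977,0.0213,0.0138,0,0,0],[0.11,0.024,0.0156,0,0,0],[0.1221,0.0266,0.0173,0,0,0]]

```text
t: 12.48
tcp_pos: [0.5643, -0.0769, 0.1592]
eef_rot: [0.994, 0.107, 0.0, -0.0]
ft_force: [-1.1, -0.7, 0.3]
gripper_width: 0.803
grip_force: 0.8
```

step_arm:
  deltas:
    - [[0.0122,0.0027,0.0017,0,0,0],[0.0244,0.0053,0.0035,0,0,0],[0.0366,0.008,0.0052,0,0,0],[0.0464,0.0101,0.0066,0,0,0],[0.0562,0.0122,0.008,0,0,0],[0.066,0.0144,0.0093,0,0,0],[0.0757,0.0165,0.0107,0,0,0],[0.0855,0.0186,0.0121,0,0,0],[0.0953,0.0208,0.0135,0,0,0],[0.105,0.0229,0.0149,0,0,0]]

```text
t: 13.72
tcp_pos: [0.5852, -0.0723, 0.1622]
eef_rot: [0.994, 0.107, 0.0, -0.0]
ft_force: [-0.4, -0.6, 1.1]
gripper_width: 0.802
grip_force: 0.8
```

```bash
python3 -c "
from h import *
meas()"
```

```text
t 13.72 tcp [0.045  0.0011] 0.1622 F [-0.4 -0.6  1.1] | px [60. 67.] [459.  63.] roller [ 0.1382 -0.0012] len 0.188 skew 0.5 gap [ 0.0932 -0.0023]
```

```bash
sed -i 's/k\[262:\]=0;/k[262:]=0;k[:CUT]=0;/; s/^def meas/CUT=125\ndef meas/' h.py; python3 -c "
from h import *
meas()
cv2.imwrite('pics/w5.png',cams.grab_frame('wrist')[:,:,::-1])"
```

```text
t 13.78 tcp [0.0455 0.0011] 0.1622 F [-0.4 -0.1  0.9] | px [137. 199.] [378. 199.] roller [ 0.0741 -0.0003] len 0.124 skew 0.0 gap [ 0.0286 -0.0014]
```

View pics/w5.png

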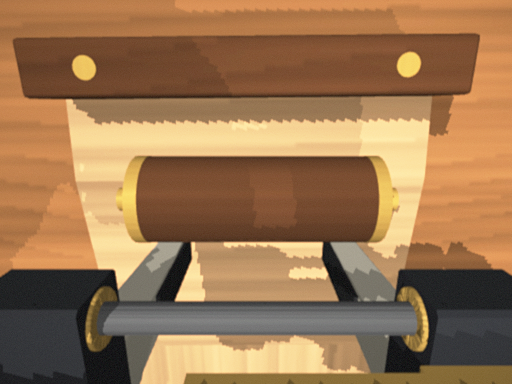

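Wrist view: the roller (120–398, row 199) sits square on both fingers, parallel to the cleat (face edge near row 96) and just short of the crest. I'll ease it over slowly.

step_arm:
  deltas:
    - [[0.0073,0.0016,0.0008,0,0,0],[0.0147,0.0032,0.0015,0,0,0],[0.022,0.0048,0.002,0,0,0],[0.0293,0.0064,0.002,0,0,0],[0.0366,0.008,0.002,0,0,0],[0.044,0.0096,0.002,0,0,0],[0.0513,0.0112,0.002,0,0,0]]

```text
t: 14.75
tcp_pos: [0.5955, -0.0701, 0.1625]
eef_rot: [0.994, 0.107, 0.0, -0.0]
ft_force: [-0.3, 0.2, -0.6]
gripper_width: 0.799
grip_force: 0.0
```

```bash
python3 -c "
import h
h.meas()
h.CUT=115;h.meas()"
```

```text
t 14.75 tcp [0.0555 0.0011] 0.1625 F [-0.3  0.2 -0.6] | px [134. 166.] [380. 166.] roller [ 1.01e-01 -1.00e-04] len 0.124 skew -0.0 gap [ 0.0455 -0.0012]
t 14.8 tcp [0.0558 0.0012] 0.1626 F [-0.5 -0.2 -0.1] | px [134. 162.] [380. 162.] roller [0.1036 0.    ] len 0.124 skew 0.0 gap [ 0.0478 -0.0012]
```

step_arm:
  deltas:
    - [[0,0,0,0,0,0],[0,0,0,0,0,0],[0,0,0,0,0,0],[0,0,0,0,0,0]]

```text
t: 15.35
tcp_pos: [0.5953, -0.0701, 0.1625]
eef_rot: [0.994, 0.107, -0.0, -0.0]
ft_force: [0.4, -0.7, -0.7]
gripper_width: 0.802
grip_force: 0.0
```

```bash
python3 -c "
import h
h.CUT=115;h.meas();h.meas();h.meas()"
```

```text
t 15.35 tcp [0.0553 0.0011] 0.1625 F [ 0.4 -0.7 -0.7] | px [134. 161.] [380. 161.] roller [ 1.035e-01 -1.000e-04] len 0.124 skew -0.0 gap [ 0.0482 -0.0012]
t 15.4 tcp [0.0553 0.0011] 0.1626 F [0.7 0.3 0.2] | px [134. 162.] [380. 162.] roller [ 1.032e-01 -1.000e-04] len 0.124 skew 0.0 gap [ 0.048  -0.0012]
t 15.45 tcp [0.0553 0.0011] 0.1626 F [ 0.4 -0.7  0.3] | px [134. 161.] [380. 161.] roller [ 1.035e-01 -1.000e-04] len 0.124 skew -0.0 gap [ 0.0482 -0.0012]
```

It is at rest at the seat (x ≈ 103 mm). I'll take the fingers away, back and then up.

step_arm:
  deltas:
    - [[-0.03,-0.007,0.005,0,0,0],[-0.07,-0.015,0.02,0,0,0],[-0.1,-0.02,0.08,0,0,0],[-0.13,-0.03,0.18,0,0,0],[-0.2,-0.04,0.3,0,0,0],[-0.3,-0.06,0.4,0,0,0],[-0.4,-0.08,0.45,0,0,0],[-0.4,-0.08,0.45,0,0,0],[-0.4,-0.08,0.45,0,0,0]]

```text
t: 16.62
tcp_pos: [0.5158, -0.0859, 0.2527]
eef_rot: [0.994, 0.107, 0.0, -0.0]
ft_force: [-0.0, 0.0, -0.6]
gripper_width: 0.801
grip_force: 0.0
```

```bash
python3 -c "
from h import *
w=cams.grab_frame('wrist')[:,:,::-1];s=env.read_state();print(s['t'],tab(s['tcp_pos']),s['tcp_pos'])
cv2.imwrite('pics/w6.png',cv2.resize(w[:250,60:450],None,fx=2,fy=2,interpolation=cv2.INTER_CUBIC))"
```

```text
16.675 [-0.0257  0.0028] [ 0.51582683 -0.08578174  0.25233135]
```

View pics/w6.png

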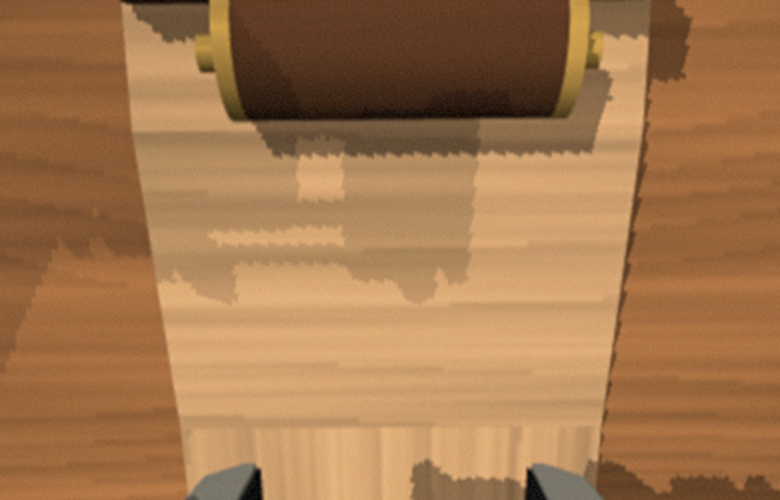

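The picture shows the fingers clear. The roller's lower edge (row ~118) is parallel to the ramp-foot line (row ~427) within about 0.2°, and it lies against the cleat at the top edge. I'll hand in.

```bash
python3 -c "
from cell import env
print(env.sign_off())"
```

```text
the job is handed in; nothing more can be done
None
```

The roller lies at rest, square against the stop cleat, with the fingers withdrawn, and I handed the job in at about 17 s on the robot's clock.

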